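# Dock the grill lifter in its slotted block

## Robot

A 7-joint arm with a two-finger parallel gripper is mounted at the origin on the work surface. World frame = base frame: x ahead of the robot, y to its left, z up, the work surface at z = 0. Lengths are in m, angles in rad, forces in N, time in s.
With the tool pointing down it reaches from about 0.4 to 0.925 m from the base axis. Payload 4.1 kg.
Tool frame: the origin (TCP) lies midway between the tips of the shut fingers; the grasp point (between the pads) lies 19 mm behind it; y points along the fingers, z is the direction in which the jaws open and shut, and the axes are right-handed (so a half turn about y gives the same grasp; the last joint's range is limited). The gripper opens to 85 mm and grips with 20 to 120 N. Pads are 22 mm wide; open, the fingers measure 114 mm over their backs; the gripper's body (76 mm by 85 mm) begins 54 mm behind the grasp point. The pads swing forward as they close: fully open they stand 13 mm farther back than shut.
Start: joints at [-1.42, 0.398, 0.045, 1.537, -0.019, 1.207, -0.051], TCP at [0.161, 0.63, 0.231] pointing down, gripper open.
Joint ranges: [-2.82, 2.82], [-0.49, 2.23], [-1.37, 1.46], [0, 2.46], [-1.36, 4.5], [0.23, 2], [-2.94, 2.94]. Speed limits (rad/s): [2.57, 2.57, 3.14, 3.14, 3.14, 3.14, 3.14].

## Interface

Orientations are given as a unit quaternion [x, y, z, w].
In Python, from rig import r gives the robot as it stands. Calls block until the motion is done:
- r.reach(position, orientation): joint-space move of the TCP to a pose.
- r.move_straight(position, attitude=None, rate=0.15, guard=None): straight line of the TCP; attitude=None keeps the orientation; rate is the mean speed in m/s. With guard (N) it stops when the force on the tool has changed by that much, and returns True; else False.
- r.set_joints(angles): joint-space move.
- r.open_gripper() and r.grasp(newtons=None): open the fingers fully, or close them until they stop; newtons is the grip in N (None keeps the last).
- r.pause(seconds).
- r.inverse_kinematics(position, orientation): joint angles nearest the present ones, or None.
- r.observe(): the state.
- r.camera(name): name is "scene" or "top" or "wrist"; returns (picture, depth): 480x640x3 uint8, red, green, blue; 480x640 float32, m along the optical axis (not along the pixel's ray), 0 where there is no reading.
- r.camera_model(name): a dict with "fx", "fy", "cx", "cy" (pixels), "pose" (4x4, takes a point from camera to world coordinates); the wrist camera has in their place "tool_from_camera" (4x4, takes a point from camera to tool coordinates, whose origin is the TCP and whose axes are the tool frame's). Camera axes: x right, y up, looking along -z (the intrinsics and any distortion apply to the point x, -y, -z); pixel columns grow to the right and rows downward; lengths in m; the calibration is good to about 2 mm. A picture is of the moment at which its call begins: read the wrist's pose just before it. camera_model takes no time and is no camera call.
A pose or a line that the arm cannot do raises r.IKError and nothing moves.
- r.finish_job(): hands the job in, once; it reports no verdict.
The state is a dict: "time_s": time; "joints": joint angles; "joint_vel": joint speeds; "joint_efforts": joint torques, N m; "ee_pos": TCP position; "eef_rot": TCP orientation; "wrist_force": force on the tool from outside, world axes, zero at the start; "wrist_torque": the same for the moment, N m; "finger_gap": finger opening in m.
Only numpy, scipy, OpenCV 4.12 (cv2) and the standard library are available. Lean on these libraries where they do the work, as an engineer would, in place of code of your own. Each camera call takes 0.05 s, during which the arm holds its last target.

## Task

Put the grill lifter away: swing the orange keeper arm out of the way of the slotted block, then slide the lifter along the counter, blade first, fully home into the slot, and swing the keeper arm fully shut again behind the lifter's black grip. Keep the lifter down on the counter the whole time instead of picking it up, and leave the bowls, the squeeze bottle and the glass lid where they are.

Things in the scene. Friction and masses are not known exactly. Their poses are not given: they have to be found in the camera images.
- holder: Fixed dark wood block with a low slot, 125 long x 130 wide x 41 mm high. Origin: middle of the slot mouth, on the counter; +x points into the slot, z up. The slot lies on the counter: 106 mm wide, 11 high, 110 deep (back stop at x = 110 mm). Two steel guide cheeks, 20 mm high, flare out from the mouth to 134 mm apart at x = -31 mm. A 7 mm high bracket along y = -94 to -74 mm reaches out to x = -100 mm.
- keeper_pivot (a point): Upright pivot of the orange keeper arm, fixed on the holder's bracket at x = -81, y = -82 mm in the frame of the holder. Post 18 mm across, 30 mm high; point on its axis, on the counter. The arm is 12 mm thick, from 9 to 25 mm above the counter, and ends 120 mm from the pivot.
- keeper (a joint): Angle (rad) of the orange arm, swinging level about its pivot. 0 = shut: it points along the holder's +y, across in front of the slot, and turns no further in. It grows as the arm swings away from the block, counter-clockwise from above; at 1.57 it points along the holder's -x; stop at 1.9. From about 1.45 the lifter's path is clear. Stays where left; about 0.5 N at the peg moves it.
- keeper_peg (a point): Upright round orange peg near the free end of the keeper arm, for pushing the arm: 14 mm across, top 57 mm above the counter, 112 mm from the pivot. Point: on the peg's axis, 45 mm above the counter; its y axis points from the pivot to the peg.
- lifter_blade (a point): Loose dark steel grill lifter lying flat, about 0.45 kg. Point: centre of its blade (105 long x 100 wide x 5 mm thick), 2.5 mm above the counter; +x points to the leading edge, which enters the slot, z up. Leading edge at x = 52.5 mm, rear face of the grip at -128.5 mm, centre of mass at about -25 mm. Fully home, this point is at x = 57.5 mm in the frame of the holder.
- lifter_grip (a point): Centre of the lifter's crosswise black grip bar: 16 mm along x, 90 mm along y, 26 mm high, resting on the counter, joined to the blade by a flat neck 24 mm wide and 8 mm high. Point 13 mm above the counter, 120.5 mm behind the blade centre; axes as for the blade. With the lifter fully home the rear face of the grip is 4 mm short of the shut keeper arm.
- bowls_mid (a point): Bystander: stack of three nested white enamel bowls with blue rims, 133 mm across, 67 mm high; point on the axis at half height.
- bottle_mid (a point): Bystander: empty yellow squeeze bottle standing upright, 60 mm across, 192 mm high; point on the axis at half height.
- lid_mid (a point): Bystander: round glass lid with steel rim and black knob, 144 mm across, 44 mm high; point on the axis at half height.

How it is judged:
On the way, in this order (a step that is already met when the one before it is completed fails the run):
1. the keeper arm has been swung open (beyond 1.0 rad) (value of joint keeper above 1 rad), for 0.1 s.
2. the lifter is home in the slot, blade first (within 5.5 mm of the back stop) (x of lifter_blade in the frame of holder above 0.052 m and y of lifter_blade in the frame of holder between -0.008 and 0.008 m and angle between the x axis of lifter_blade and the x axis of holder, either way round below 0.1 rad and height (world z) of lifter_blade below 0.009 m and value of joint keeper above 0.4 rad), for 0.1 s.
At the end, for the whole second after the job is handed in: The lifter rests flat in the slot, blade first, within 5.5 mm of the back stop, the keeper arm is shut behind its grip (within 0.12 rad), and bowls, bottle and lid are within 30 mm of where they were (x of lifter_blade in the frame of holder above 0.052 m and y of lifter_blade in the frame of holder between -0.008 and 0.008 m and angle between the x axis of lifter_blade and the x axis of holder, either way round below 0.1 rad and height (world z) of lifter_blade below 0.009 m and value of joint keeper below 0.12 rad and linear speed of lifter below 0.01 m/s and distance of each of bowls_mid, bottle_mid, lid_mid from where it was at the start of the episode below 0.03 m); the robot touches nothing.
It fails at once if the lifter is picked up off the counter (blade centre more than 25 mm up) (height (world z) of lifter_blade above 0.0275 m).
It fails at once if the bowls, the squeeze bottle or the glass lid are moved by more than 30 mm or the bottle is knocked over (distance of any of bowls_mid, bottle_mid, lid_mid from where it was at the start of the episode above 0.03 m or angle between bottle_mid's own z axis and vertical above 0.5 rad).
It also fails if it takes over 69 s, if anything falls off the work surface, if the arm or the gripper's body presses on something with over 40 N, if the wrist force passes 120 N, or if a joint passes its speed limit or range.

## Working session

There is one attempt and no reset: what is moved stays moved. The work goes in short steps, each a Python script; the robot and the scene stay as the last script left them, time stands still between calls to the robot, and variables do not carry over. Pictures are saved under pics/ and viewed, and the job is handed in when it is done.

```bash
ls; mkdir -p pics; python3 - <<'E'
from rig import r
import cv2,numpy as np
for n in ("scene","top"):
    p,d=r.camera(n); cv2.imwrite(f"pics/{n}0.png",p[:,:,::-1]); np.save(f"pics/{n}0d.npy",d)
    m=r.camera_model(n); print(n,{k:np.round(v,4).tolist() for k,v in m.items() if not isinstance(v,str)})
print(r.camera_model("wrist"))
print(r.observe())
E
```

```text
pics
scene {'fx': 502.8372, 'fy': 502.8372, 'cx': 319.3211, 'cy': 241.8172, 'pose': [[0.1161, -0.5221, 0.845, 1.4154], [0.993, 0.0796, -0.0873, -0.0701], [-0.0217, 0.8492, 0.5277, 0.6377], [0.0, 0.0, 0.0, 1.0]]}
top {'fx': 570.2182, 'fy': 570.2182, 'cx': 321.1152, 'cy': 240.4271, 'pose': [[0.0053, 0.9919, -0.1267, 0.3561], [-0.9999, 0.0066, 0.0096, 0.0119], [0.0104, 0.1266, 0.9919, 1.3958], [0.0, 0.0, 0.0, 1.0]]}
{'fx': 422.7223937923762, 'fy': 422.7223937923762, 'cx': 315.66071048323, 'cy': 243.9914056950261, 'tool_from_camera': array([[ 7.43280190e-04, -9.48191463e-01, -3.17698593e-01,
        -8.14835721e-02],
       [ 1.55027690e-03,  3.17699392e-01, -9.48190220e-01,
        -1.42452017e-01],
       [ 9.99998522e-01,  2.12250218e-04,  1.70609898e-03,
        -4.73326667e-04],
       [ 0.00000000e+00,  0.00000000e+00,  0.00000000e+00,
         1.00000000e+00]])}
{'time_s': 0.1, 'joints': array([-1.42001494,  0.3991335 ,  0.04499775,  1.53771873, -0.0187138 ,
        1.20689621, -0.05069969]), 'joint_vel': array([ 1.21742679e-03, -9.45685171e-04,  3.28228759e-05, -2.49267556e-03,
       -1.89217503e-04, -1.04287792e-03, -6.83820414e-04]), 'joint_efforts': array([ 2.80703454e-03, -4.76263261e+01,  1.36978034e+00, -2.54949617e+01,
        1.19272195e-02,  5.03446965e-03, -1.23246853e-06]), 'ee_pos': array([0.16048635, 0.62930734, 0.23037225]), 'eef_rot': array([ 0.70221718, -0.08807478,  0.08798774, -0.7009936 ]), 'wrist_force': array([0.64303953, 0.21457999, 0.21538351]), 'wrist_torque': array([-0.03717903,  0.02224433, -0.05057868]), 'finger_gap': 0.0853468006645058}
```

View pics/scene0.png

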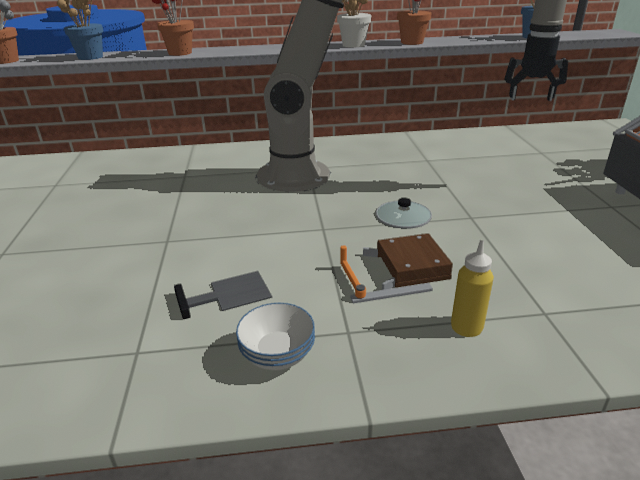

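View pics/top0.png

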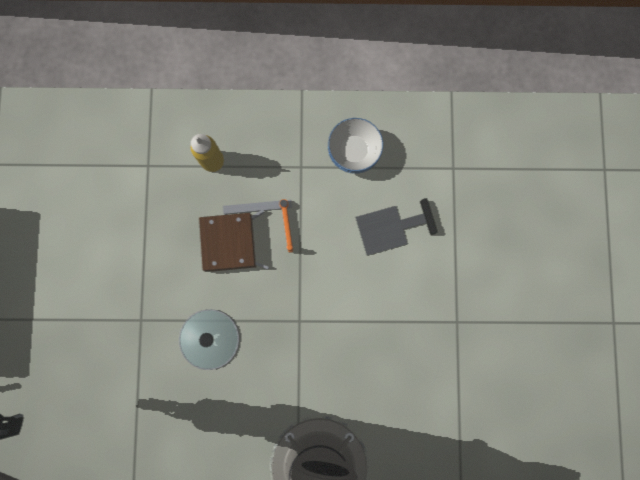

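The top view shows the block around (228,243) with its mouth facing right. The keeper pivot is near (283,205), the peg near (290,248), the blade near (382,230) and the grip near (429,217). I'll enlarge that area.

```bash
python3 - <<'E'
import cv2
p=cv2.imread("pics/top0.png")
cv2.imwrite("pics/c1.png",cv2.resize(p[190:290,190:320],None,fx=6,fy=6,interpolation=cv2.INTER_CUBIC))
cv2.imwrite("pics/c2.png",cv2.resize(p[185:270,345:450],None,fx=7,fy=7,interpolation=cv2.INTER_CUBIC))
E
```

```text
(no output)
```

View pics/c1.png

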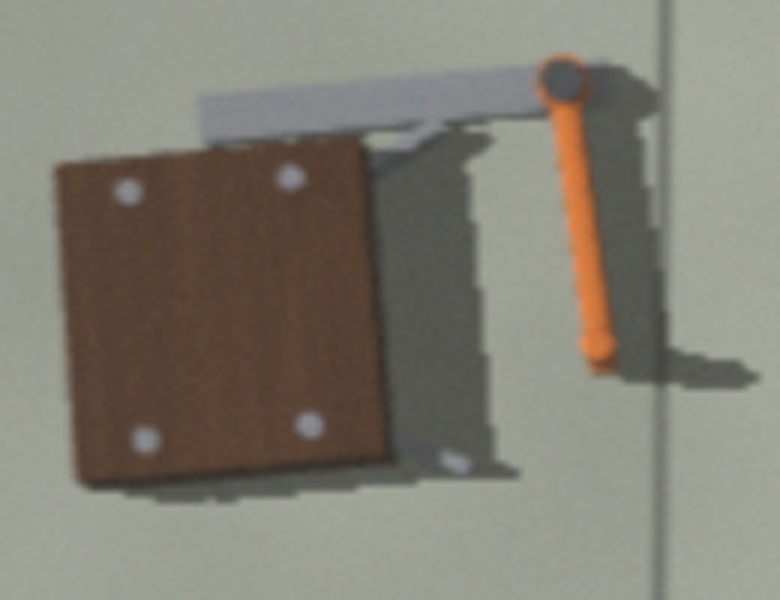

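View pics/c2.png

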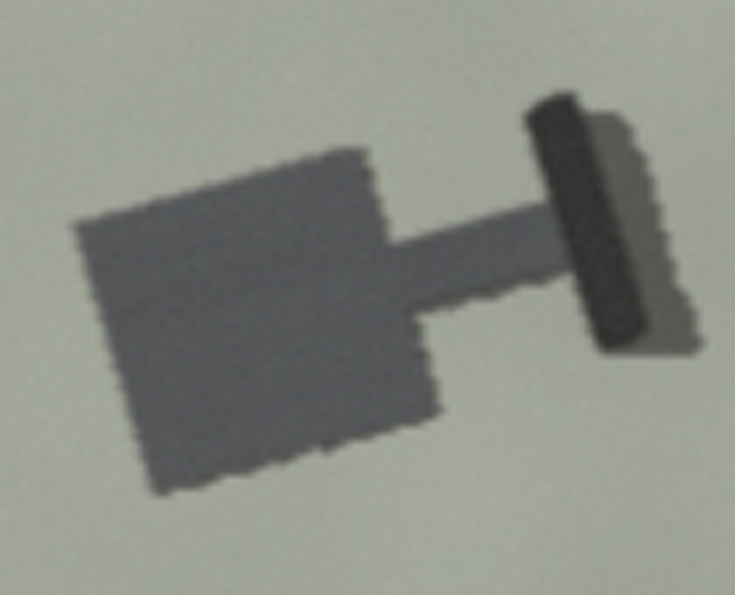

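```bash
cat > h.py <<'E'
import numpy as np, cv2
from scipy.spatial.transform import Rotation as R
from scipy.optimize import least_squares
def back(m,uv,z):
    uv=np.atleast_2d(uv).astype(float); P=m["pose"]
    d=np.c_[(uv[:,0]-m["cx"])/m["fx"],-(uv[:,1]-m["cy"])/m["fy"],-np.ones(len(uv))]@P[:3,:3].T
    s=(z-P[2,3])/d[:,2]; return P[:3,3]+d*s[:,None]
def crop(uv,f,o): return (np.array(uv)+.5)/f-.5+np.array(o)
def fit2(model,pts):
    model=np.array(model,float);pts=np.array(pts)[:,:2]
    f=lambda q:((model@np.array([[np.cos(q[2]),np.sin(q[2])],[-np.sin(q[2]),np.cos(q[2])]])+q[:2])-pts).ravel()
    b=min((least_squares(f,[*pts.mean(0),a]) for a in(0,1.5,3,-1.5)),key=lambda s:s.cost)
    return b.x,b.fun.reshape(-1,2)
E
python3 - <<'E'
from rig import r
from h import *
np.set_printoptions(precision=4,suppress=True)
m=r.camera_model("top")
b=back(m,crop([(362,140),(388,455),(82,480),(55,166)],6,(190,190)),.041)
q,e=fit2([(0,-.065),(0,.065),(.125,.065),(.125,-.065)],b); print("holder",q,e.ravel())
pv=back(m,crop([(562,80)],6,(190,190)),.03); pg=back(m,crop([(598,345)],6,(190,190)),.057)
print("pivot",pv,"peg",pg)
h=R.from_euler('z',q[2]).as_matrix()[:2,:2]
print("pivot pred",q[:2]+h@[-.081,-.082], "peg pred", q[:2]+h@[-.081,.030])
l=back(m,crop([(75,225),(365,150),(440,410),(155,493)],7,(345,185)),.005)
q2,e=fit2([(.0525,-.05),(-.0525,-.05),(-.0525,.05),(.0525,.05)],l); print("blade",q2,e.ravel())
g=back(m,crop([(527,115),(578,95),(645,335),(603,352)],7,(345,185)),.026); print("grip",g.mean(0), "pred",q2[:2]-.1205*np.array([np.cos(q2[2]),np.sin(q2[2])]))
for n,uv,z in(("bowl",(355,144),.067),("bottle",(202,143),.19),("lid",(207,340),.044)): print(n,back(m,uv,z))
# depth checks
from rig import r
for a in ((0.7,-.2),):print(r.inverse_kinematics([*a,.1],r.observe()["eef_rot"]))
print(R.from_quat(r.observe()["eef_rot"]).as_matrix())
E
```

```text
holder [ 0.5322  0.1626 -4.6121] [ 0.0021 -0.0013 -0.0006 -0.0014 -0.0025  0.0022  0.001   0.0005]
pivot [[0.622  0.0913 0.03  ]] peg [[0.5108 0.0741 0.057 ]]
pivot pred [0.6219 0.0902] peg pred [0.5105 0.079 ]
blade [ 0.5604 -0.1506  1.8469] [ 0.0007 -0.0006  0.0017  0.0013 -0.0019 -0.0006 -0.0005 -0.    ]
grip [ 0.5916 -0.2633  0.026 ] pred [ 0.5932 -0.2665]
bowl [[ 0.7599 -0.0812  0.067 ]]
bottle [[0.722  0.2603 0.19  ]]
lid [[0.2928 0.2638 0.044 ]]
[-0.2303  0.7705  0.7383  1.4647 -0.5462  1.1187  1.9288]
[[ 0.969  -0.0003  0.2471]
 [-0.2471 -0.0017  0.969 ]
 [ 0.0001 -1.     -0.0017]]
```

```bash
cat >> h.py <<'E'
H=np.array([.5322,.1626]); YAW=1.6711
ux=np.array([np.cos(YAW),np.sin(YAW)]); uy=np.array([-ux[1],ux[0]])
PV=np.array([.622,.091])
def hw(x,y): return H+x*ux+y*uy
def wh(p): d=np.array(p[:2])-H; return np.array([d@ux,d@uy])
def quat(zdir):
    z=np.array([*zdir,0.])/np.linalg.norm(zdir); y=np.array([0,0,-1.]); x=np.cross(y,z)
    return R.from_matrix(np.c_[x,y,z]).as_quat()
def arm(t): return np.cos(t)*uy-np.sin(t)*ux
def tan(t): return -np.cos(t)*ux-np.sin(t)*uy
def pushpose(t,off=.0215,z=.036):   # behind peg, pushing toward opening
    p=PV+.112*arm(t)-off*tan(t); return [*p,z],quat(-tan(t))
E
python3 - <<'E'
from rig import r
from h import *
np.set_printoptions(precision=3,suppress=True)
for t in np.arange(0.05,1.71,.15):
    p,q=pushpose(t); print(t,np.array(p),r.inverse_kinematics(p,q))
E
```

```text
0.05 [0.508 0.095 0.036] [-0.584  0.435  0.385  2.04  -0.245  0.71   1.677]
0.2 [0.509 0.078 0.036] [-0.567  0.434  0.404  2.045 -0.257  0.709  1.871]
0.35000000000000003 [0.512 0.062 0.036] [-0.548  0.439  0.423  2.044 -0.27   0.712  2.066]
0.5000000000000001 [0.517 0.045 0.036] [-0.517  0.445  0.426  2.035 -0.275  0.716  2.252]
0.6500000000000001 [0.525 0.03  0.036] [-0.44   0.446  0.371  2.018 -0.24   0.719  2.4  ]
0.8000000000000002 [0.536 0.017 0.036] [-0.386  0.456  0.341  1.995 -0.224  0.726  2.562]
0.9500000000000002 [0.548 0.005 0.036] [-0.348  0.471  0.328  1.967 -0.219  0.738  2.73 ]
1.1000000000000003 [ 0.561 -0.006  0.036] [-0.315  0.489  0.315  1.933 -0.215  0.751  2.894]
1.2500000000000002 [ 0.577 -0.014  0.036] [ 0.775  0.796 -1.158  1.868  0.842  1.071  2.192]
1.4000000000000001 [ 0.593 -0.019  0.036] [-0.843  0.99   1.26   1.87  -1.057  1.153 -2.39 ]
1.5500000000000003 [ 0.609 -0.022  0.036] [-0.819  1.013  1.259  1.828 -1.066  1.175 -2.247]
1.7000000000000004 [ 0.627 -0.023  0.036] [-0.799  1.035  1.259  1.784 -1.074  1.196 -2.109]
```

```bash
sed -i 's/quat(-tan(t))/quat(tan(t))/' h.py
python3 - <<'E'
from rig import r
from h import *
np.set_printoptions(precision=3,suppress=True)
t0=.05
r.grasp(20)
p,q=pushpose(t0,off=.036)
r.reach([.42,.38,.25],q); print(r.observe()["joints"])
r.reach([p[0],p[1],.2],q); print(r.observe()["joints"])
r.move_straight([p[0],p[1],.1],q,rate=.15)
p_,d=r.camera("wrist"); cv2.imwrite("pics/w1.png",p_[:,:,::-1])
o=r.observe(); print(o["ee_pos"],p,o["time_s"],o["finger_gap"])
E
```

```text
[-1.333  0.279  0.641  1.729 -0.179  1.192 -2.063]
[-0.981  0.257  0.805  1.903 -0.212  1.068 -1.507]
[0.507 0.11  0.101] [np.float64(0.5058721449782237), np.float64(0.10982342391918391), 0.036] 4.5917 -0.0003431415551363084
```

View pics/w1.png

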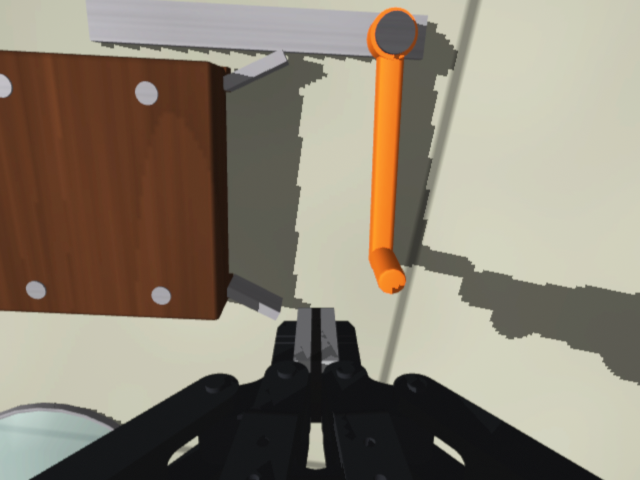

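```bash
cat >> h.py <<'E'
def wristmodel(r):
    o=r.observe(); m=dict(r.camera_model("wrist")); T=np.eye(4); T[:3,:3]=R.from_quat(o["eef_rot"]).as_matrix(); T[:3,3]=o["ee_pos"]
    m["pose"]=T@m["tool_from_camera"]; return m
E
python3 - <<'E'
from rig import r
from h import *
np.set_printoptions(precision=4,suppress=True)
m=wristmodel(r)
print("pivot",back(m,[(394,33)],.03)); print("peg",back(m,[(391,284)],.057))
b=back(m,[(210,64),(217,318)],.041); print(b, [wh(x) for x in b], np.linalg.norm(b[0]-b[1]))
d=(b[1]-b[0])[:2]; print("yaw",np.arctan2(d[1],d[0])-np.pi/2+2*np.pi)
print("mid",b.mean(0))
E
```

```text
pivot [[0.6229 0.0908 0.03  ]]
peg [[0.5113 0.0736 0.057 ]]
[[0.5967 0.1704 0.041 ]
 [0.4714 0.1577 0.041 ]] [array([ 0.0013, -0.065 ]), array([0.0012, 0.0609])] 0.12590214804622057
yaw 1.6716855317014883
mid [0.5341 0.164  0.041 ]
```

The wrist view agrees with the top view to about 1–2 mm: pivot (394,33), peg (391,284), mouth edge x≈213. Now I'll swing the keeper open.

```bash
python3 - <<'E'
from rig import r
from h import *
np.set_printoptions(precision=3,suppress=True)
p,q=pushpose(.05,off=.036); r.move_straight(p,q,rate=.1)
for t in [.05]+list(np.arange(.2,1.66,.145)):
    p,q=pushpose(t); r.move_straight(p,q,rate=.08)
    o=r.observe(); print(round(t,2),o["ee_pos"],o["wrist_force"],o["joints"][6])
p,q=pushpose(t,off=.05); r.move_straight(p,q,rate=.15); 
r.move_straight([*p[:2],.2],q,rate=.25)
a,d=r.camera("top"); cv2.imwrite("pics/top1.png",a[:,:,::-1]); 
a,d=r.camera("wrist"); cv2.imwrite("pics/w2.png",a[:,:,::-1]); print(r.observe()["time_s"])
E
python3 -c "
import cv2
p=cv2.imread('pics/top1.png');cv2.imwrite('pics/top1c.png',cv2.resize(p[110:310,190:450],None,fx=3,fy=3))"
```

```text
0.05 [0.508 0.094 0.036] [-0.662 -0.003  0.484] -1.2820254636617
0.2 [0.509 0.078 0.036] [ 0.354  0.074 -0.147] -1.1289720004068333
0.34 [0.512 0.063 0.036] [-0.037  0.349  0.021] -0.9781289282339277
0.49 [0.517 0.047 0.036] [-0.656 -0.376 -0.016] -0.8261350294693771
0.63 [0.524 0.032 0.036] [-0.595  0.417  0.571] -0.6745426135641601
0.78 [0.534 0.019 0.036] [-0.573 -0.594 -0.884] -0.524828941154862
0.92 [0.545 0.007 0.036] [ 0.198 -0.261 -0.082] -0.3781050054720711
1.07 [ 0.558 -0.003  0.036] [-0.124  0.351  0.042] -0.23516934199727624
1.21 [ 0.572 -0.012  0.036] [-0.161  0.303 -0.191] -0.09664845516442641
1.36 [ 0.588 -0.018  0.036] [-0.552  0.27   0.532] 0.03739279833193334
1.5 [ 0.604 -0.021  0.036] [-0.349  0.065 -0.147] 0.16681667074156334
1.65 [ 0.62  -0.023  0.036] [-0.508  0.083 -0.523] 0.2920880805275492
10.9167
```

View pics/top1c.png

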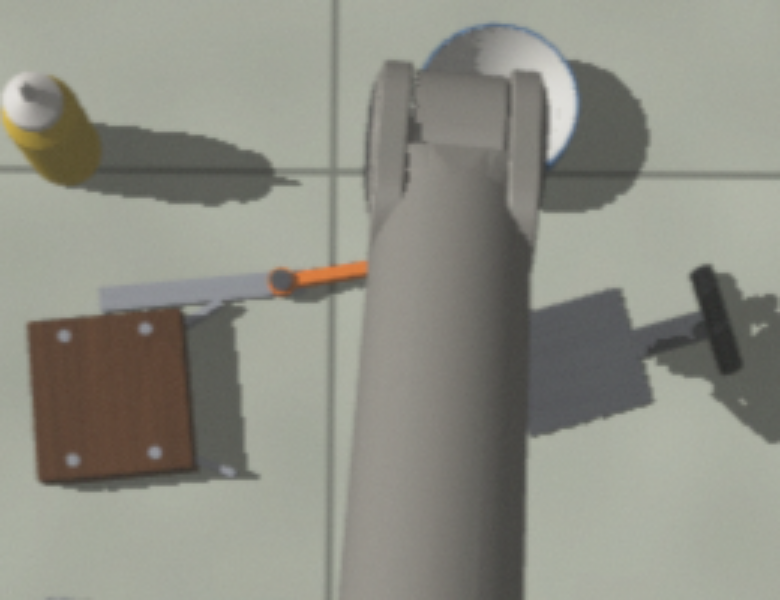

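View pics/w2.png

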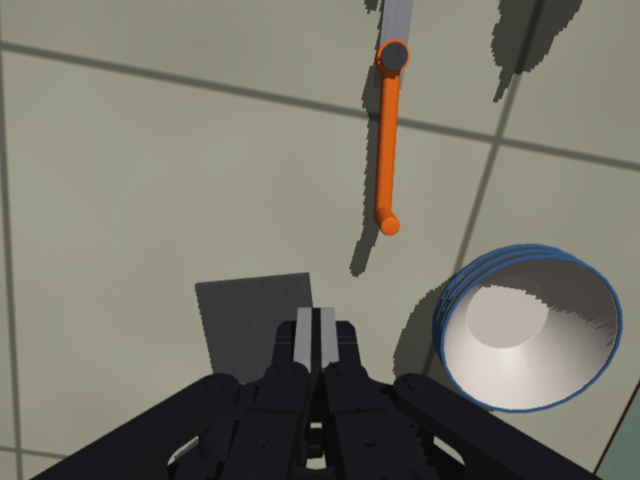

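```bash
python3 - <<'E'
from rig import r
from h import *
np.set_printoptions(precision=3,suppress=True)
m=wristmodel(r); pv=back(m,[(394,57)],.03)[0];pg=back(m,[(390,225)],.057)[0]; d=(pg-pv)[:2]; print(pv,pg,"keeper",np.arctan2(-d@ux,d@uy),np.linalg.norm(d))
G=np.array([.5925,-.265]);L=np.array([np.cos(1.847),np.sin(1.847)])
for s in(1,-1):
    q=quat(s*L); print(s,r.inverse_kinematics([*G,.011],q),r.inverse_kinematics([*hw(-.063,0),.011],quat(s*ux)))
    X=R.from_quat(q).as_matrix()[:,0]; print(X)
E
```

```text
[0.623 0.089 0.03 ] [ 0.642 -0.019  0.057] keeper 1.6410141950573023 0.10983825587247446
1 [ 0.353  0.623  0.002  1.718 -0.001  0.801  2.203] [-0.227  0.487 -0.043  1.97   0.032  0.686  1.381]
[0.962 0.273 0.   ]
-1 [-0.01   0.693  0.516  1.728 -0.438  0.837 -0.589] [-0.637  0.541  0.476  1.981 -0.372  0.706 -1.402]
[-0.962 -0.273  0.   ]
```

```bash
python3 - <<'E'
from rig import r
from h import *
np.set_printoptions(precision=4,suppress=True)
G=np.array([.5925,-.265]);L=np.array([np.cos(1.847),np.sin(1.847)])
q=quat(-L); X=R.from_quat(q).as_matrix()[:2,0]
r.reach([*(G+.10*X+.05*L),.2],q)
r.open_gripper()
print(r.observe()["ee_pos"],r.observe()["joints"])
a,d=r.camera("wrist"); cv2.imwrite("pics/w3.png",a[:,:,::-1]); 
E
```

```text
[ 0.4826 -0.2442  0.2   ] [-0.1545  0.2786  0.6547  1.85   -0.1914  1.0762 -0.7217]
```

View pics/w3.png

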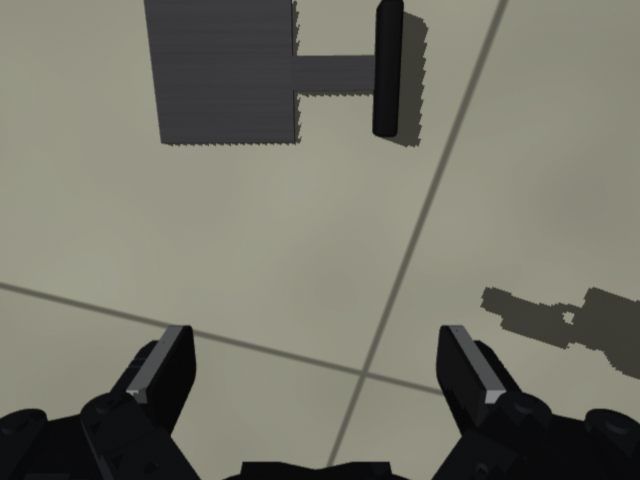

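```bash
python3 - <<'E'
from rig import r
from h import *
np.set_printoptions(precision=4,suppress=True)
m=wristmodel(r)
b=back(m,[(162,142),(296,142)],.005); print(b,np.linalg.norm(b[1]-b[0]))
d=(b[0]-b[1])[:2]; y=np.arctan2(d[1],d[0]); print("yaw",y)
d/=np.linalg.norm(d); n=np.array([-d[1],d[0]])
c=b.mean(0)[:2]; print("blade c, both signs",c+.05*n,c-.05*n)
print("neck",back(m,[(292,57),(296,95),(373,54),(373,94)],.008))
print("grip top",back(m,[(377,74),(402,74),(389,135)],.026))
E
```

```text
[[ 0.5006 -0.1158  0.005 ]
 [ 0.5289 -0.2162  0.005 ]] 0.10433406428036944
yaw 1.8460596968224312
blade c, both signs [ 0.4666 -0.1796] [ 0.5629 -0.1524]
neck [[ 0.5867 -0.1979  0.008 ]
 [ 0.5623 -0.2074  0.008 ]
 [ 0.6046 -0.2539  0.008 ]
 [ 0.5786 -0.2625  0.008 ]]
grip top [[ 0.5909 -0.2589  0.026 ]
 [ 0.5956 -0.2757  0.026 ]
 [ 0.5541 -0.2804  0.026 ]]
```

```bash
python3 - <<'E'
from rig import r
from h import *
np.set_printoptions(precision=4,suppress=True)
G=np.array([.594,-.2675]);yw=1.846
q=quat(-np.array([np.cos(yw),np.sin(yw)]))
r.reach([*G,.12],q)
r.move_straight([*G,.0115],q,rate=.08,guard=8)
o=r.observe(); print(o["ee_pos"],o["wrist_force"])
r.grasp(30); o=r.observe(); print(o["finger_gap"],o["ee_pos"],o["wrist_force"],o["time_s"])
a,d=r.camera("wrist"); cv2.imwrite("pics/w4.png",a[:,:,::-1]); 
E
```

```text
[ 0.5944 -0.2677  0.0121] [-0.8326 -0.6645  0.1606]
0.015071978392579163 [ 0.5939 -0.2672  0.0117] [-1.6418  0.0827  2.5713] 15.4667
```

View pics/w4.png

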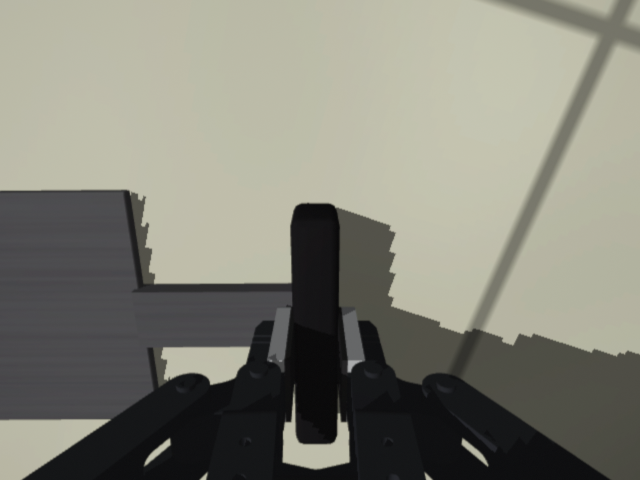

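```bash
python3 - <<'E'
from rig import r
from h import *
np.set_printoptions(precision=4,suppress=True)
m=wristmodel(r); o=r.observe(); Rm=R.from_quat(o["eef_rot"]).as_matrix()
def T(uv,z): return (back(m,uv,z)-o["ee_pos"])@Rm
print("neck",T([(220,291),(220,346)],.008)); print("blade edges",T([(60,192),(60,418)],.005)); print("blade rear",T([(127,195),(152,400)],.005))
print("blade far edge slope",T([(5,192),(125,191)],.005)); print("grip end",T([(315,206),(315,442)],.026))
# move to pre-insertion
q=quat(-ux)
Hc=H  # provisional
p=hw(-.13-.1205,0)
r.move_straight([*p,.0117],q,rate=.06)
o=r.observe(); print(o["ee_pos"],p,o["wrist_force"],o["finger_gap"],o["time_s"])
a,d=r.camera("wrist"); cv2.imwrite("pics/w5.png",a[:,:,::-1]); 
a,d=r.camera("top"); cv2.imwrite("pics/top2.png",a[:,:,::-1]); cv2.imwrite('pics/top2c.png',cv2.resize(a[110:310,190:450,::-1],None,fx=3,fy=3,interpolation=cv2.INTER_CUBIC))
E
```

```text
neck [[-0.0138  0.0037 -0.0356]
 [ 0.0101  0.0037 -0.0373]]
blade edges [[-0.0513  0.0067 -0.0906]
 [ 0.0475  0.0067 -0.1097]]
blade rear [[-0.0502  0.0067 -0.0668]
 [ 0.0382  0.0067 -0.0689]]
blade far edge slope [[-0.0513  0.0067 -0.1102]
 [-0.0516  0.0067 -0.0673]]
grip end [[-0.0511 -0.0144  0.0005]
 [ 0.0406 -0.0143  0.0004]]
[ 0.5572 -0.0866  0.0116] [ 0.5573 -0.0866] [ 0.8803 -3.096  -1.208 ] 0.015227955177698226 18.7417
```

View pics/w5.png

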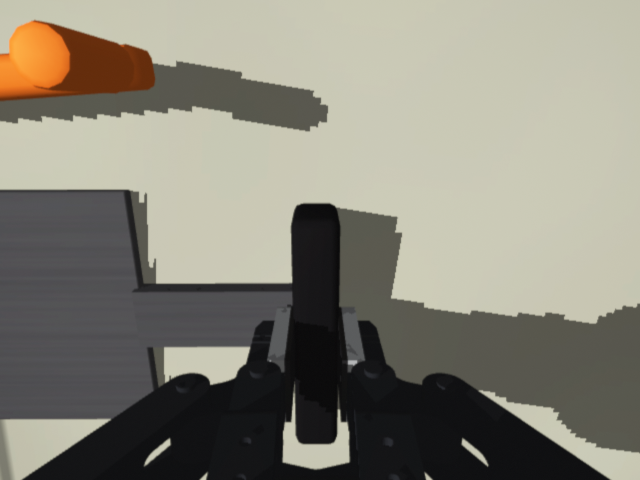

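View pics/top2c.png

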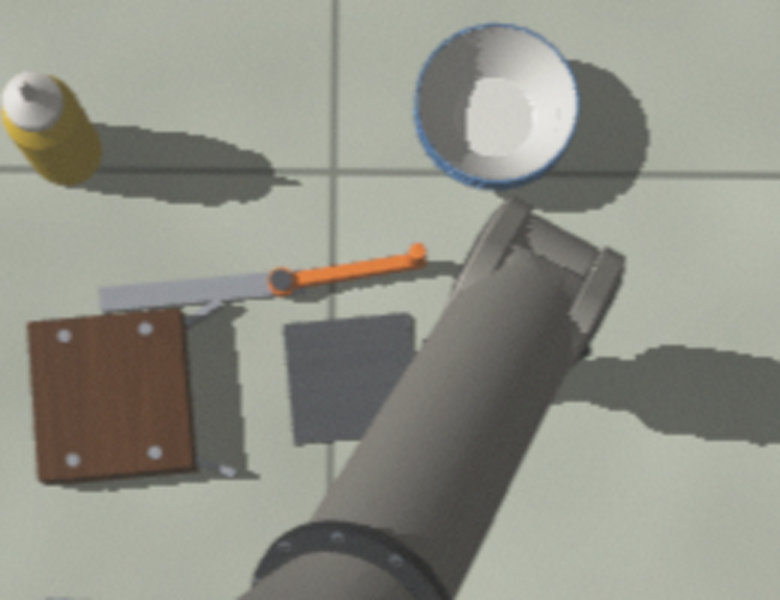

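```bash
python3 - <<'E'
import cv2
p=cv2.imread("pics/top2.png")
cv2.imwrite("pics/c3.png",cv2.resize(p[195:280,195:335],None,fx=5.7,fy=5.7,interpolation=cv2.INTER_CUBIC))
E
```

```text
(no output)
```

View pics/c3.png

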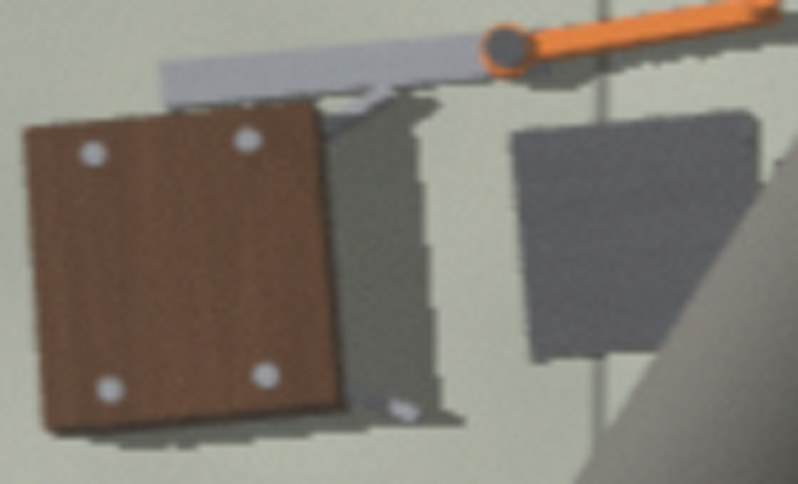

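```bash
python3 - <<'E'
from rig import r
from h import *
np.set_printoptions(precision=4,suppress=True)
m=r.camera_model("top")
s=back(m,crop([(93,153),(110,389),(247,139),(265,375)],5.7,(195,195)),.041)
print("screws h",[wh(x) for x in s]); 
print("screw mids",wh((s[0]+s[1])/2),wh((s[2]+s[3])/2))
c=back(m,crop([(384,96),(405,410)],5.7,(195,195)),.02); print("cheeks",[wh(x) for x in c],wh(c.mean(0)))
b=back(m,crop([(513,132),(535,362),(755,112)],5.7,(195,195)),.005); print("blade",[wh(x) for x in b]); print(wh((b[0]+b[1])/2))
E
```

```text
screws h [array([ 0.0963, -0.0511]), array([0.0963, 0.0491]), array([ 0.0314, -0.051 ]), array([0.0316, 0.0493])]
screw mids [ 0.0963 -0.001 ] [ 0.0315 -0.0009]
cheeks [array([-0.0259, -0.0679]), array([-0.0237,  0.0675])] [-0.0248 -0.0002]
blade [array([-0.0791, -0.0498]), array([-0.0798,  0.0508]), array([-0.1844, -0.0488])]
[-0.0794  0.0005]
```

```bash
python3 - <<'E'
from rig import r
from h import *
np.set_printoptions(precision=4,suppress=True)
q=quat(-ux)
for x in (-.2,-.17,-.14,-.11,-.085,-.07):
    g=r.move_straight([*hw(x,-.001),.0117],q,rate=.05,guard=12)
    o=r.observe(); f=o["wrist_force"]; print(x,g,wh(o["ee_pos"]),o["ee_pos"][2],"F",f[:2]@ux,f[:2]@uy,f[2],"M",o["wrist_torque"],o["finger_gap"])
    if g: break
print(o["time_s"])
a,d=r.camera("top"); cv2.imwrite("pics/top3.png",a[:,:,::-1]); cv2.imwrite('pics/top3c.png',cv2.resize(a[170:300,190:390,::-1],None,fx=4,fy=4,interpolation=cv2.INTER_CUBIC))
E
```

```text
-0.2 False [-0.1991 -0.001 ] 0.011636371822832565 F 0.7694573447802977 -0.33198005276653475 -0.06368326989276119 M [ 0.2404 -0.0958  0.0778] 0.01521753208362503
-0.17 False [-0.1683 -0.0011] 0.011619696138102514 F 2.4872911890958167 0.4504849264620966 -0.7565369761533101 M [0.5065 0.0231 0.0017] 0.015321914102481628
-0.14 False [-0.1385 -0.001 ] 0.011605361598248359 F 1.8362099197233595 -0.8161574297487729 -1.5007545566511953 M [ 0.4307  0.0508 -0.0227] 0.01506818773467156
-0.11 False [-0.1085 -0.001 ] 0.011625308984434916 F 2.3311118659835413 -0.6987153760894228 -2.1550902484156302 M [0.3937 0.0082 0.049 ] 0.01500612013551071
-0.085 False [-0.0835 -0.001 ] 0.011626182738175849 F 1.7788324562532443 -0.1908336996140089 -2.0526791236407367 M [0.3494 0.0013 0.0186] 0.015334071568782606
-0.07 False [-0.0686 -0.001 ] 0.011619223351062 F 1.673802956234983 -0.2098299095970204 -1.5579814028835446 M [ 0.3328 -0.0046  0.0088] 0.015320299531099273
23.35
```

View pics/top3c.png

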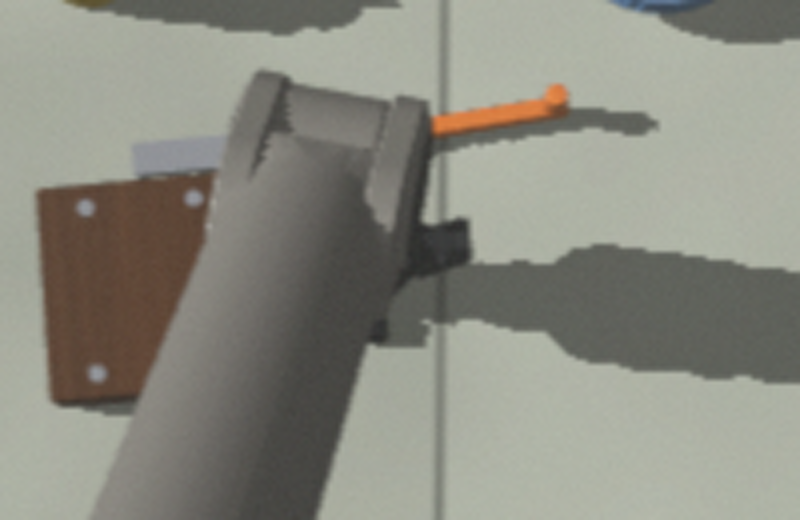

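Insertion is smooth with almost no side force. Next I'll push gently until I feel the back stop.

```bash
python3 - <<'E'
from rig import r
from h import *
np.set_printoptions(precision=4,suppress=True)
q=quat(-ux)
g=r.move_straight([*hw(-.052,-.001),.0117],q,rate=.02,guard=15)
o=r.observe(); f=o["wrist_force"]; print(g,wh(o["ee_pos"]),o["ee_pos"][2],"F",f[:2]@ux,f[:2]@uy,f[2],o["finger_gap"],o["time_s"])
a,d=r.camera("wrist"); cv2.imwrite("pics/w6.png",a[:,:,::-1])
E
```

```text
True [-0.0622 -0.0006] 0.011625414022069482 F -0.9346126541469243 -0.5990594596635537 1.6043186008062194 0.015006527733479597 24.0583
```

View pics/w6.png

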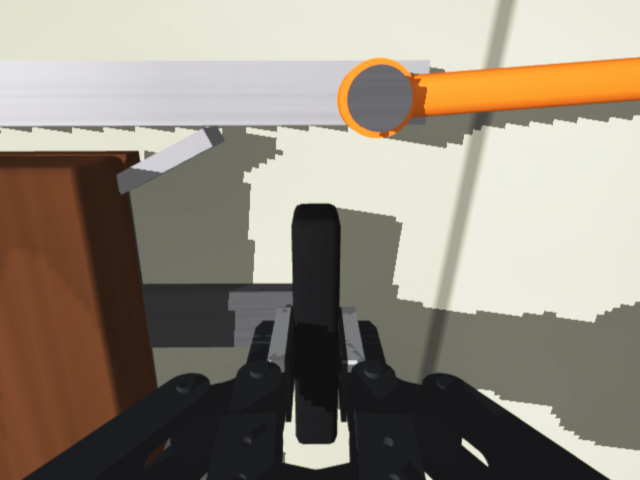

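```bash
cat >> h.py <<'E'
def closepose(t,off=.0215,z=.036):
    p=PV+.112*arm(t)+off*tan(t); return [*p,z],quat(tan(t))
E
python3 - <<'E'
from rig import r
from h import *
np.set_printoptions(precision=4,suppress=True)
m=wristmodel(r); print("pivot h",wh(back(m,[(379,98)],.03)[0]),"grip rear/front",wh(back(m,[(340,260)],.026)[0]),wh(back(m,[(292,260)],.026)[0]))
r.open_gripper()
o=r.observe(); r.move_straight([*o["ee_pos"][:2],.16],rate=.2)
r.grasp(20)
a,d=r.camera("wrist"); cv2.imwrite("pics/w7.png",a[:,:,::-1])
p,q=closepose(1.64,off=.04,z=.16); print(p,r.inverse_kinematics(p,q)); 
r.reach(p,q); print(r.observe()["ee_pos"],r.observe()["joints"],r.observe()["time_s"])
a,d=r.camera("wrist"); cv2.imwrite("pics/w8.png",a[:,:,::-1])
E
```

```text
pivot h [-0.0806 -0.0833] grip rear/front [-0.0708 -0.0338] [-0.0552 -0.0339]
[np.float64(0.6803207588121468), np.float64(-0.012646944439165211), 0.16] [-0.2908  0.532   0.3565  1.5414 -0.1995  1.1042  0.2799]
[ 0.6801 -0.012   0.1599] [-0.2915  0.5319  0.3562  1.5417 -0.1998  1.1042  0.2794] 28.0417
```

View pics/w7.png

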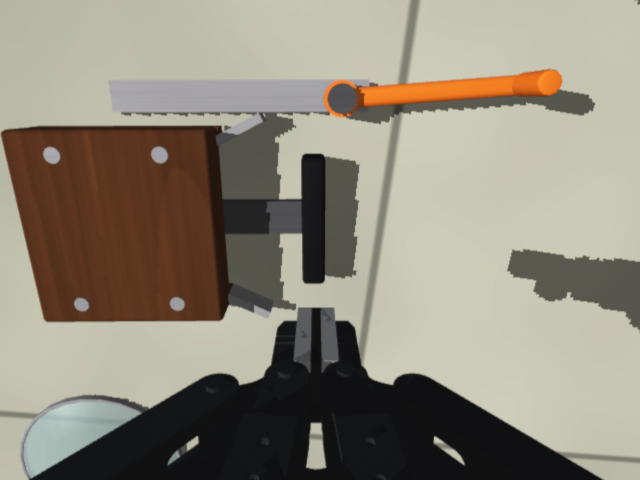

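View pics/w8.png

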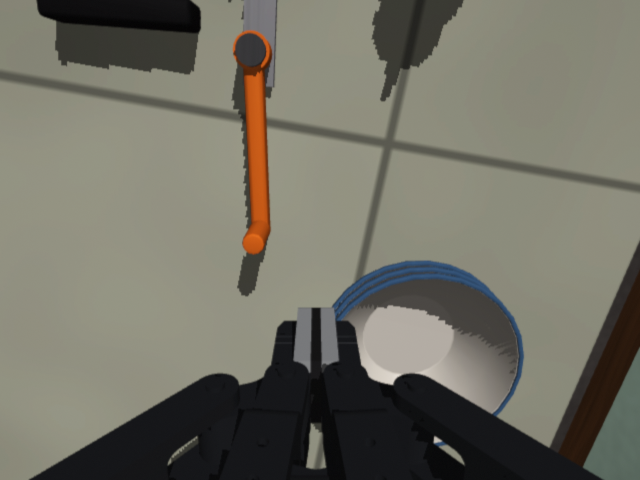

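The lifter is home (grip rear face reads -70.8 mm against the nominal -71), and the fingers are clear outside the peg. Now I'll close the keeper.

```bash
python3 - <<'E'
from rig import r
from h import *
np.set_printoptions(precision=3,suppress=True)
p,q=closepose(1.64,off=.04); r.move_straight(p,q,rate=.1)
for t in list(np.arange(1.6,.1,-.15)):
    p,q=closepose(t); g=r.move_straight(p,q,rate=.08,guard=10)
    o=r.observe(); print(round(t,2),g,o["ee_pos"],o["wrist_force"],o["joints"][6])
    if g: break
else:
    p,q=closepose(-.06); g=r.move_straight(p,q,rate=.03,guard=6)
    o=r.observe(); print(g,wh(o["ee_pos"]),o["wrist_force"],"t est",wh(o["ee_pos"])[0]+.081+.0215)
    a,d=r.camera("wrist"); cv2.imwrite("pics/w9.png",a[:,:,::-1])
print(o["time_s"])
E
```

```text
1.6 False [ 0.658 -0.017  0.036] [-0.19  -0.448  0.451] 0.2917355543546443
1.45 False [ 0.642 -0.021  0.036] [ 0.311 -0.812 -0.291] 0.17418727850891932
1.3 False [ 0.625 -0.023  0.036] [ 0.377  0.516 -0.346] 0.052411860382913865
1.15 False [ 0.608 -0.022  0.036] [ 0.683 -0.052 -0.337] -0.07360993212801403
1.0 False [ 0.591 -0.018  0.036] [-0.367 -0.179 -0.298] -0.20397486909498386
0.85 False [ 0.575 -0.013  0.036] [ 0.533  0.312 -0.69 ] -0.3389806057039032
0.7 False [ 0.56  -0.004  0.036] [ 1.051  0.389 -0.221] -0.47851786492556486
0.55 False [0.547 0.006 0.036] [ 1.062  1.557 -0.514] -0.6223845901762765
0.4 False [0.535 0.018 0.036] [-0.265  0.277  0.026] -0.7701127290705808
0.25 False [0.525 0.032 0.036] [-0.716 -0.091  0.223] -0.920735731537256
True [-0.101  0.029] [-0.01  -1.352  0.906] t est 0.0016153743911166349
34.1833
```

View pics/w9.png

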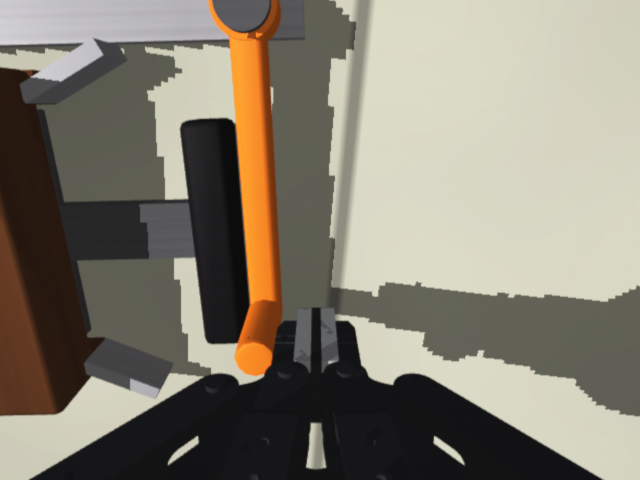

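Stop felt; the arm sits parallel behind the grip. I'll back off, retreat and verify.

```bash
python3 - <<'E'
from rig import r
from h import *
np.set_printoptions(precision=4,suppress=True)
p,q=closepose(0,off=.06); r.move_straight(p,q,rate=.1)
r.move_straight([*p[:2],.2],q,rate=.2)
p2=hw(-.09,.14); r.reach([*p2,.2],q)
m=wristmodel(r);a,d=r.camera("wrist"); cv2.imwrite("pics/w10.png",a[:,:,::-1])
np.save("pics/pose10.npy",m["pose"])
r.reach([.161,.5,.3],q)
a,d=r.camera("top"); cv2.imwrite("pics/top4.png",a[:,:,::-1]); cv2.imwrite('pics/top4c.png',cv2.resize(a[110:390,170:400,::-1],None,fx=2.1,fy=2.1,interpolation=cv2.INTER_CUBIC))
o=r.observe();print(o["time_s"],o["ee_pos"],o["wrist_force"])
E
```

```text
38.2583 [0.1625 0.4992 0.3   ] [0.2452 0.8175 0.0722]
```

View pics/w10.png

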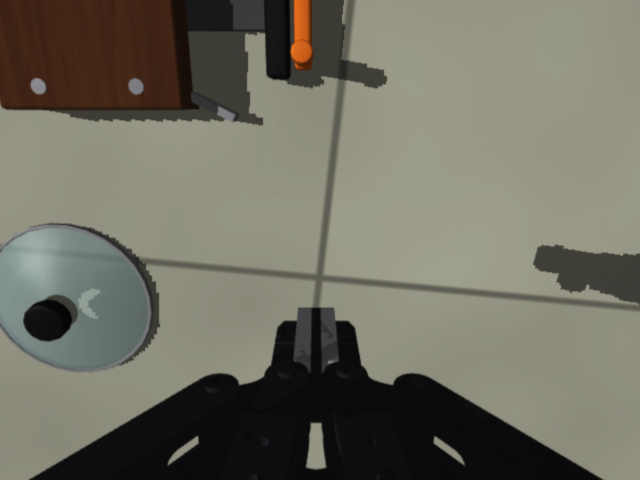

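View pics/top4c.png

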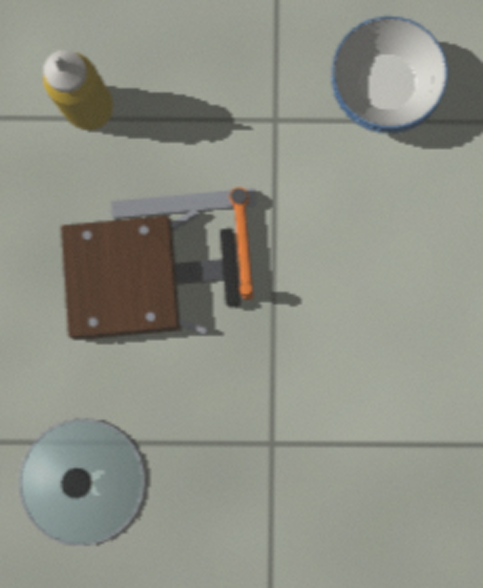

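```bash
python3 - <<'E'
from rig import r
from h import *
np.set_printoptions(precision=4,suppress=True)
m=dict(r.camera_model("wrist")); m["pose"]=np.load("pics/pose10.npy")
pg=back(m,[(301,51)],.057)[0]; d=pg[:2]-PV; print("keeper (w10)",np.arctan2(-d@ux,d@uy))
print("grip edges",wh(back(m,[(267,50)],.026)[0]),wh(back(m,[(290,50)],.026)[0]))
m=r.camera_model("top")
g=back(m,crop([(226,229),(234,304)],2.1,(170,110)),.026); print([wh(x) for x in g])
pv,=back(m,crop([(238,196)],2.1,(170,110)),.03);pg,=back(m,crop([(246,288)],2.1,(170,110)),.057);d=(pg-pv)[:2];print("keeper(top)",np.arctan2(-d@ux,d@uy))
r.finish_job()
E
```

```text
keeper (w10) 0.007296645653643168
grip edges [-0.0569  0.0251] [-0.0726  0.0251]
[array([-0.0622, -0.0452]), array([-0.0639,  0.0426])]
keeper(top) 0.0081302120765063
the job is handed in; nothing more can be done
```

The lifter is fully home in the slot with the keeper shut behind its grip, and I handed the job in at about 38 s of the 69 s allowed. No verdict is reported, so this rests on my own checks.

I pushed the keeper open by its peg to about 1.64 rad. Then I held the lifter by its grip with a light grip force and slid it along the counter into the slot until it met the back stop. Finally I released it, pushed the keeper shut to its stop and moved the arm clear.

**Last checks:**
- **Keeper angle:** 0.007 rad from the wrist camera and 0.008 rad from the top camera, against a limit of 0.12 rad.
- **Lifter depth:** the grip's rear face was at about -71 mm in the holder frame just before release, where fully home is -71 mm. A later, more oblique wrist view read -72.6 mm, still within the 5.5 mm tolerance.
- **Sideways position:** within about 1–2 mm of the slot's centre line. The two cameras disagreed by about 2 mm on the blade's offset before insertion, but the side force stayed below 1 N as it went in.
- **Bystanders:** the bowls, bottle and lid look unmoved in the final top picture. I judged this by eye and did not measure it.

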